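# Zero the peak pointer, then set the air throttle two turns open

## Robot

A 6-joint arm with a two-finger parallel gripper is mounted at the origin on a cart in front of the work surface, level with it; the furniture and walls round the work are solid. World frame = base frame: x ahead of the robot, y to its left, z up, the work surface at z = 0. Lengths are in m, angles in rad, forces in N, time in s.
With the tool pointing down it reaches from about 0.35 to 0.8 m from the base axis. Payload 7.3 kg.
Tool frame: the origin (TCP) lies between the finger pads; the fingertips stand 17 mm ahead of it and the grasp point (between the pads) lies 2 mm behind it (bot.nose_length is the distance from the TCP to the fingertips, in m); z points along the fingers, y is the line along which they close (so a half turn about z gives the same grasp; the last joint's range is limited). The gripper opens to 85 mm and grips with 20 to 120 N. Pads are 22 mm wide; open, the fingers measure 114 mm over their backs; the gripper's body (76 mm by 85 mm) begins 54 mm behind the grasp point. The pads swing forward as they close: fully open they stand 13 mm farther back than shut.
Start: joints at [1.118, 0.342, 1.524, -0, 1.275, -0.146], TCP at [0.159, 0.501, 0.226] pointing down, gripper open.
Joint ranges: [-2.53, 2.53], [-0.77, 2.02], [0.04, 2.7], [-1, 4.14], [0.28, 2.66], [-3.11, 3.11]. Speed limits (rad/s): [2.57, 2.57, 3.14, 3.14, 3.14, 3.14].

## Interface

Orientations are given as a 3x3 rotation matrix whose columns are the frame's x, y, z axes.
In Python, from station import bot gives the robot as it stands.
- The arm moves only by the tool move_arm, never from a script. Its argument "steps" is one flat list of numbers, 7 for each row, row after row: the opening, from -1 (shut) to 1 (fully open), then the shift along the tool's x, y, z in mm, then the turn, a rotation vector about the tool's x, y, z in rad. In form: [grip, x, y, z, ax, ay, az, grip, x, y, z, ax, ay, az, ...]. A call has 1 to 20 rows; each row shifts and turns the commanded pose from where the row before left it, along the tool's axes as they then stand; what a row does not reach is not made up. A row lasts 1/10 s, in which the tool goes at most 50 mm and 8.59 degrees, less where a joint would pass 70% of its speed; a pose out of reach is approached as far as the arm can. A call is refused whole if a number of a shift passes 50 or a number of a turn 0.15, either way. A call with a gripper value outside its range is refused whole. The fingers move at their own pace and stop on an object; the grip force is fixed at half the most. Time passes only in rows, so rows that do not move let the fingers close. It gives the time, the measured TCP pose, the force, the opening and the grip force at its end, in the units of the state.
- bot.read_state(): the state, without advancing time (a new reading comes with each control period).
- bot.read_camera(name): name is "scene" or "top" or "wrist"; returns a dict with "image" (480x640x3 uint8, red, green, blue), "camera_matrix" (3x3 intrinsics, pixels), "R" (3x3) and "t" (3): a world point X has camera coordinates R X + t. Camera axes: x right, y down, z forward; pixel columns grow to the right and rows downward; lengths in m; the calibration is good to about 2 mm. A picture is of the moment at which its call begins. There is no depth.
- bot.sign_off(): hands the job in; it is judged then, once.
The state is a dict: "t": time; "joints": joint angles; "joint_velocities": joint speeds; "tau": joint torques, N m; "tcp_pos": TCP position; "tool_rot": TCP orientation; "contact_force": force on the tool from outside, world axes, zero at the start; "moment": the same for the moment, N m; "gripper_width": finger opening in m; "finger_force": force on a finger pad.
Only numpy, scipy, OpenCV 4.12 (cv2) and the standard library are available. Lean on these libraries where they do the work, as an engineer would, in place of code of your own. Each camera call takes 0.05 s, during which the arm holds its last target. There are 200 camera calls.

## Task

Make the air supply ready for the next test: first turn the gauge's reset knob anticlockwise until the red peak pointer is back at its zero stop, then turn the blue handwheel clockwise until it is fully closed on its stop, and from there back it off (anticlockwise) exactly two full turns. Finish while still gripping the wheel's black handle between the fingers, with the wheel held at that setting, and leave the other things on the worktop where they are.

Things in the scene. Friction and masses are not known exactly. Their poses are not given: they have to be found in the camera images.
- valve: Throttle valve, fixed to the worktop: aluminium block 80x64 mm on a dark foot plate 110x90 mm, brass bonnet, blue handwheel on top (vertical axis). Origin: centre of its underside, on the wheel's axis, at the height of the worktop; z up. Nothing on it but the handle stands more than 90 mm above the worktop. Yaw varies up to 0.5 rad
- valve_axis (a point): Point on the handwheel's vertical axis in the middle plane of its rim, 78 mm above the worktop; the rim is 108 mm in outer diameter and 12 mm thick, with three spokes
- valve_wheel (a joint): Opening of the handwheel, rad: 0 = fully closed on a hard stop; grows as the wheel turns anticlockwise seen from above (opening), one turn = 6.283; hard stop at 22 when wide open. It is partly open at the start (2.2 to 6 rad). It stays where it is left; turning takes about 2 to 4 N at the handle. At 0 the handle lies on the -x side of the valve's own frame (angle pi about the axis), at value q at angle pi + q
- valve_handle: Black upright handle standing on the wheel's rim, 18 mm in diameter, 50 mm tall, from 87 to 137 mm above the worktop; its axis runs 44 mm from the wheel's axis. It is a sleeve that spins freely on its pin, so fingers that grip it can be led round the circle without turning themselves. Origin: centre of its lower end
- handle_mid (a point): Point on the handle's axis at half its height, 112 mm above the worktop; goes round with the wheel
- gauge: Pressure gauge, fixed, lying face up on the worktop: dark round case 100 mm in diameter, 35 mm high with its steel rim, white face with black ticks, brass connection block on its -x side (to 80 mm from the centre). Origin: centre of its underside; z up. Yaw varies up to 0.4 rad
- knob_mid (a point): Point on the vertical axis of the reset knob at the middle of its bar, 57.5 mm above the worktop. The bar is black, 38 mm long, 12 mm wide and 26 mm high (45 to 71 mm above the worktop), with a red line along its top; it stands over the centre of the face, which is 32 mm above the worktop, on a thin round stem 12 mm in diameter
- peak_knob (a joint): Angle of the reset knob with the red pointer, rad: 0 = pointer at its zero stop (a hard stop, at the steel pin); grows clockwise seen from above. 0.6 to 1.4 at the start. Turning takes about 0.03 N m; it stays where it is left
- pointer_tip (a point): Tip of the red peak pointer, 39 mm from the knob's axis, 34 mm above the worktop; the pointer and the knob's bar lie along the same line and turn together. In the gauge's frame the tip lies at angle 3/4 pi minus the joint value (from +x, anticlockwise)
- weight_c: Bystander: stepped brass weight, 80 mm in diameter, 38 mm high; origin at the centre of its underside
- spanner: Bystander: steel spanner lying flat, 157x25x5 mm, between valve and gauge; origin at the centre of its underside, its own y along its length
- loupe: Bystander: black eyepiece loupe, 39 mm in diameter, 30 mm high; origin at the centre of its underside
- pliers: Bystander: pliers with red grips lying flat, 150x41x13 mm; origin at the centre of its underside
- oil_bottle: Bystander: amber oil bottle with a pointed white spout, 40 mm in diameter, 108 mm tall; origin at the centre of its underside
- stopwatch: Bystander: black stopwatch lying on its back, 70x61x18 mm; origin at the centre of its underside
Things that resemble listed ones, but are neither listed nor needed, are in the scene too. Of the things that look like the valve, the larger one is meant.

How it is judged:
By the outcome, as a careful person would: the job done as asked, in the order asked, and still so for the second after the job is handed in, while the arm keeps its last pose, push and grip.
It also fails if it takes over 72 s, if anything falls off the work surface, if the arm or the gripper's body presses on something with over 40 N, if the wrist force passes 120 N, or if a joint passes its speed limit or range.

## Working session

There is one attempt and no reset: what is moved stays moved. The work goes in short steps, Python scripts to look and compute and a tool call to move; the robot and the scene stay as the last step left them, time stands still between calls to the robot, and variables do not carry over. Pictures are saved under pics/ and viewed, at most 10 in all, crops included, and the job is handed in when it is done.

Besides the shell and the picture viewer there is one more tool, called after "Emit:" as a command line: name --argument value ..., lists and objects as JSON in quotes. move_arm: Moves the arm, as the interface text tells. Its arguments: {"type":"object","properties":{"steps":{"type":"array"}},"required":["steps"]}

```bash
mkdir -p pics; cat > h.py <<'E'
import numpy as np, cv2
from station import bot
def snap(n,f):
    c=bot.read_camera(n); cv2.imwrite(f'pics/{f}.png',cv2.cvtColor(c['image'],cv2.COLOR_RGB2BGR)); np.savez(f'pics/{f}.npz',**c); return c
def ray(c,u,v,z):
    K,R,t=c['camera_matrix'],c['R'],c['t']; d=R.T@np.linalg.inv(K)@[u,v,1]; o=-R.T@t
    return o+d*(z-o[2])/d[2]
def proj(c,X):
    p=c['camera_matrix']@(c['R']@np.array(X)+c['t']); return p[:2]/p[2]
E
python3 - <<'E'
from h import *
for n in ('top','scene'):
    c=snap(n,n+'0'); print(n,-c['R'].T@c['t'],c['R'].round(2).tolist())
s=bot.read_state(); print(s['t'],s['tool_rot'],s['gripper_width'])
E
```

```text
top [0.29040884 0.06585362 1.49082   ] [[-0.01, -1.0, -0.02], [-0.99, 0.01, -0.16], [0.16, 0.02, -0.99]]
scene [-0.25216433  0.86993396  1.05053113] [[-0.72, -0.7, -0.02], [-0.45, 0.48, -0.76], [0.53, -0.54, -0.65]]
0.1 [[-9.53312880e-01  3.01983798e-01 -5.81676778e-04]
 [ 3.01984293e-01  9.53312172e-01 -1.17909244e-03]
 [ 1.98452740e-04 -1.29970126e-03 -9.99999136e-01]] 0.08574759276159434
```

View pics/top0.png

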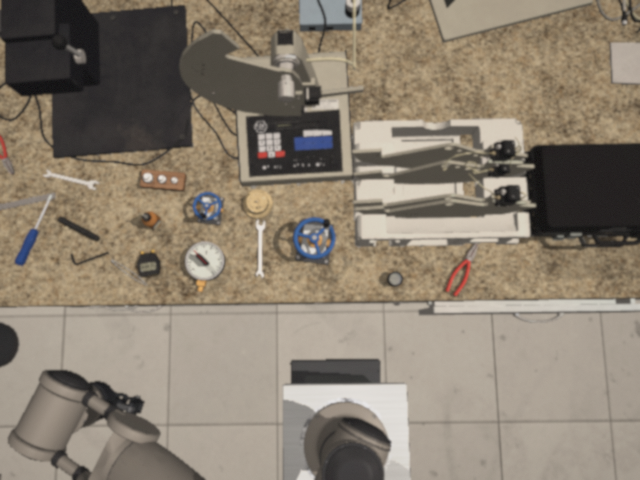

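View pics/scene0.png

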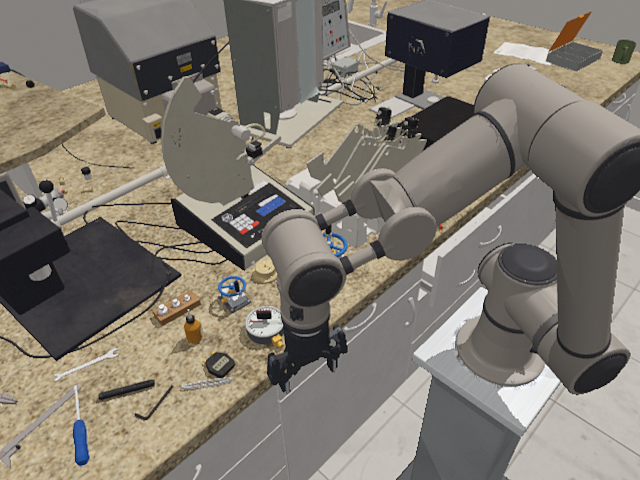

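The top view shows the large valve near (314,240), with its dark handle near (326,224), the gauge near (204,261), and the smaller decoy valve at (208,208). I'll enlarge that area.

```bash
python3 - <<'E'
from h import *
im=cv2.imread('pics/top0.png'); a=cv2.resize(im[205:295,170:270],None,fx=4,fy=4,interpolation=2); b=cv2.resize(im[205:295,270:370],None,fx=4,fy=4,interpolation=2)
cv2.imwrite('pics/c0.png',np.hstack([a,b]))
c=np.load('pics/top0.npz')
print('gauge',ray(c,204,261,.035),'valve',ray(c,314,240,.078),'handle top',ray(c,326,224,.137))
E
```

```text
gauge [0.46726761 0.36056376 0.035     ] valve [0.51175762 0.07255767 0.078     ] handle top [0.54161921 0.0424397  0.137     ]
```

View pics/c0.png

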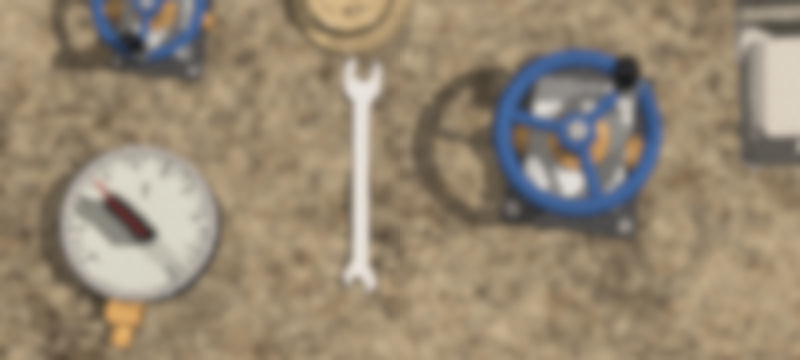

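Emit:
move_arm --steps '[1,-37.5,-4.8,0,0,0,0,1,-37.5,-4.8,0,0,0,0,1,-37.5,-4.8,0,0,0,0,1,-37.5,-4.8,0,0,0,0,1,-37.5,-4.8,0,0,0,0,1,-37.5,-4.8,0,0,0,0,1,-37.5,-4.8,0,0,0,0,1,-37.5,-4.8,0,0,0,0,1,-37.5,-4.8,0,0,0,0,1,0,0,0,0,0,0]'

```text
t: 1.1
tcp_pos: [0.4708, 0.3549, 0.2252]
tool_rot: [[-0.952, 0.306, 0.0], [0.306, 0.952, -0.001], [-0.001, -0.001, -1.0]]
contact_force: [-0.3, -0.4, 0.6]
gripper_width: 0.0853
finger_force: 0.0
```

Emit:
move_arm --steps '[1,0,0,0,0,0,0.146,1,0,0,0,0,0,0.146,1,0,0,0,0,0,0.146,1,0,0,0,0,0,0.146,1,0,0,0,0,0,0.146,1,0,0,0,0,0,0.146,1,0,0,0,0,0,0.146,1,0,0,0,0,0,0.146,1,0,0,0,0,0,0.146,1,0,0,0,0,0,0.146,1,0,0,0,0,0,0.146,1,0,0,0,0,0,0.146,1,0,0,0,0,0,0.146,1,0,0,0,0,0,0.146,1,0,0,0,0,0,0,1,0,0,0,0,0,0]'

```text
t: 2.7
tcp_pos: [0.4667, 0.3576, 0.226]
tool_rot: [[0.7, 0.714, -0.001], [0.714, -0.7, -0.0], [-0.001, -0.0, -1.0]]
contact_force: [0.4, -0.2, -0.9]
gripper_width: 0.0856
finger_force: 0.0
```

```bash
python3 - <<'E'
from h import *
c=np.load('pics/top0.npz')
print('gauge',ray(c,204.75,260.75,.035),'knob',ray(c,202.1,259.1,.071),'valve',ray(c,314.5,238.2,.078),'handle',ray(c,326.5,223,.137))
s=bot.read_state(); print(s['t'],s['joints'].round(3) if hasattr(s['joints'],'round') else s['joints'],s['tcp_pos'],s['tool_rot'])
snap('wrist','w1')
E
```

```text
gauge [0.46789686 0.35860991 0.035     ] knob [0.46783298 0.35821778 0.071     ] valve [0.51636404 0.07122487 0.078     ] handle [0.54408337 0.04117684 0.137     ]
2.7 [0.523 0.459 1.343 0.    1.341 1.299] [0.46673556 0.35756864 0.22599881] [[ 7.00225390e-01  7.13921605e-01 -5.87518194e-04]
 [ 7.13921653e-01 -7.00225569e-01 -1.60487183e-04]
 [-5.25970529e-04 -3.07064760e-04 -9.99999815e-01]]
```

View pics/w1.png

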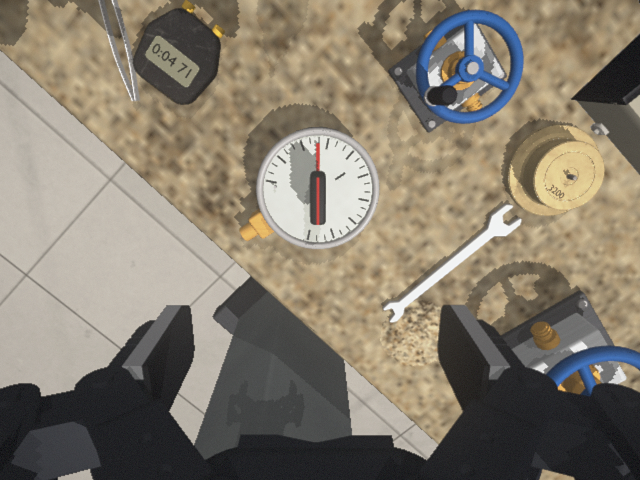

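The gauge's rim is centred near (318,188). The knob bar runs from (318,172) to (318,225), and the red tip is at about (318,143). The steel pin looks to be at about (272,183) and the brass block at (256,227). The bar already lines up with the tool's x.

```bash
python3 - <<'E'
from h import *
c=np.load('pics/w1.npz')
print('centre',ray(c,318,188,.035)); a,b=ray(c,317.5,172.5,.071),ray(c,318,223,.071); print(a,b,(a+b)/2,np.arctan2(*(a-b)[1::-1]),np.linalg.norm(a-b))
t=ray(c,318,143,.034);k=ray(c,318,188,.035); print('tip',t,np.arctan2(*(t-k)[1::-1])); br=ray(c,254,229,.015);print('yaw',np.arctan2(*(k-br)[1::-1]))
p=ray(c,272,183,.035); print('pin',np.arctan2(*(p-k)[1::-1]),np.linalg.norm((p-k)[:2]))
s=bot.read_state();R=s['tool_rot'];print('tool x',np.arctan2(R[1][0],R[0][0]),'d tool mm',1000*np.array(R).T@((a+b)/2-s['tcp_pos']))
im=cv2.imread('pics/w1.png');cv2.imwrite('pics/c1.png',cv2.resize(im[120:260,230:400],None,fx=4,fy=4,interpolation=2))
E
```

```text
centre [0.47163497 0.36184299 0.035     ]
[0.48432811 0.37553391 0.071     ] [0.45793508 0.34805163 0.071     ] [0.4711316  0.36179277 0.071     ] 0.8056133425443864 0.038103376511855164
tip [0.49694571 0.38769576 0.034     ] 0.795992017587515
yaw -0.1504887579171968
pin 2.255654966936989 0.03781367736209669
tool x 0.7946243080951203 d tool mm [6.09024450e+00 1.13911693e-01 1.55068319e+02]
```

Emit:
move_arm --steps '[1,1,0,40,0,0,0,0,1,0,40,0,0,0,-0.3,1,0,40,0,0,0,-0.3,1,0,30,0,0,0,-0.3,0,0,16,0,0,0,-0.3,0,0,0,0,0,0]'

```text
t: 3.35
tcp_pos: [0.4684, 0.3594, 0.0575]
tool_rot: [[0.702, 0.712, -0.005], [0.712, -0.702, -0.003], [-0.005, -0.002, -1.0]]
contact_force: [-0.1, 0.8, 0.5]
gripper_width: 0.03
finger_force: 0.0
```

Emit:
move_arm --steps '[-1,0,0,0,0,0,0,-1,0,0,0,0,0,0,-1,0,0,0,0,0,0,-1,0,0,0,0,0,0,-1,0,0,0,0,0,0,-1,0,0,0,0,0,0]'

```text
t: 3.95
tcp_pos: [0.4709, 0.3603, 0.0613]
tool_rot: [[0.703, 0.711, 0.002], [0.711, -0.703, 0.001], [0.002, 0.001, -1.0]]
contact_force: [2.7, -4.2, 4.9]
gripper_width: 0.0095
finger_force: 59.6
```

```bash
python3 -c "
from h import *
s=bot.read_state();print(s['moment'],s['contact_force'],s['tcp_pos'],s['joints'])"
```

```text
[-0.70923411 -0.36161099  0.00692412] [ 2.65637715 -4.15993668  4.94441944] [0.47088639 0.36026958 0.06126465] [ 5.24128166e-01  6.32164085e-01  1.53410154e+00 -5.76528941e-04
  9.73187395e-01  1.30440621e+00]
```

Emit:
move_arm --steps '[-1,0,0,0,0,0,-0.12,-1,0,0,0,0,0,-0.12,-1,0,0,0,0,0,-0.12,-1,0,0,0,0,0,-0.12,-1,0,0,0,0,0,-0.12,-1,0,0,0,0,0,-0.12,-1,0,0,0,0,0,-0.12,-1,0,0,0,0,0,-0.12,-1,0,0,0,0,0,-0.12,-1,0,0,0,0,0,-0.12,-1,0,0,0,0,0,0,-1,0,0,0,0,0,0]'

```text
t: 5.15
tcp_pos: [0.4706, 0.3602, 0.0613]
tool_rot: [[-0.408, 0.913, 0.002], [0.913, 0.408, 0.0], [-0.0, 0.002, -1.0]]
contact_force: [2.3, -4.0, 6.3]
gripper_width: 0.0095
finger_force: 59.7
```

```bash
cat > st.py <<'E'
from h import *
s=bot.read_state();R=np.array(s['tool_rot']);print(s['t'],'F',np.round(s['contact_force'],1),'M',np.round(s['moment'],2),'p',np.round(s['tcp_pos'],4),'xang',round(np.arctan2(R[1,0],R[0,0]),3),'w',round(s['gripper_width'],4),'q6',round(s['joints'][5],2))
E
python3 st.py
```

```text
5.15 F [ 2.3 -4.   6.3] M [-0.78 -0.22  0.01] p [0.4706 0.3602 0.0613] xang 1.991 w 0.0095 q6 0.1
```

Emit:
move_arm --steps '[-1,0,0,0,0,0,-0.06,-1,0,0,0,0,0,-0.06,-1,0,0,0,0,0,-0.06,-1,0,0,0,0,0,0,-1,0,0,0,0,0,0]'

```text
t: 5.65
tcp_pos: [0.4705, 0.3602, 0.0613]
tool_rot: [[-0.565, 0.825, 0.001], [0.825, 0.565, 0.0], [-0.0, 0.001, -1.0]]
contact_force: [1.3, -4.7, 7.0]
gripper_width: 0.009
finger_force: 59.7
```

```bash
python3 st.py
```

```text
5.65 F [ 1.3 -4.7  7. ] M [-0.84 -0.2  -0.02] p [0.4705 0.3602 0.0613] xang 2.171 w 0.009 q6 -0.08
```

Emit:
move_arm --steps '[-1,0,0,0,0,0,-0.05,-1,0,0,0,0,0,0,-1,0,0,0,0,0,0]'

```text
t: 5.95
tcp_pos: [0.4705, 0.3602, 0.0613]
tool_rot: [[-0.604, 0.797, 0.001], [0.797, 0.604, 0.001], [-0.0, 0.001, -1.0]]
contact_force: [2.0, -3.6, 6.3]
gripper_width: 0.0096
finger_force: 60.3
```

```bash
python3 st.py
```

```text
5.95 F [ 2.  -3.6  6.3] M [-0.91 -0.19 -0.56] p [0.4705 0.3602 0.0613] xang 2.22 w 0.0096 q6 -0.12
```

The moment jumped to -0.56 N m at 2.22 rad, against 2.21 predicted, so the knob is on its stop. I'll release, rise and check.

Emit:
move_arm --steps '[-0.3,0,0,0,0,0,0,-0.3,0,0,0,0,0,0,-0.3,0,0,0,0,0,0,-0.3,0,0,-40,0,0,0,0,0,0,-40,0,0,0,1,0,0,-40,0,0,0,1,0,0,-45,0,0,0,1,0,0,0,0,0,0,1,0,0,0,0,0,0]'

```text
t: 6.85
tcp_pos: [0.4701, 0.3607, 0.2261]
tool_rot: [[-0.606, 0.796, 0.002], [0.796, 0.606, 0.001], [0.0, 0.002, -1.0]]
contact_force: [0.8, 0.9, -0.5]
gripper_width: 0.0855
finger_force: 0.0
```

```bash
python3 st.py; python3 - <<'E'
from h import *
c=snap('wrist','w2'); k=[.4705,.3605,.035]; u,v=map(int,proj(c,k)); print(u,v)
im=cv2.imread('pics/w2.png');cv2.imwrite('pics/c2.png',cv2.resize(im[v-75:v+75,u-90:u+90],None,fx=4,fy=4,interpolation=2))
t=np.load('pics/top0.npz')
E
```

```text
6.85 F [ 0.8  0.9 -0.5] M [-0.01  0.03 -0.06] p [0.4701 0.3607 0.2261] xang 2.221 w 0.0855 q6 -0.13
316 198
```

View pics/c2.png

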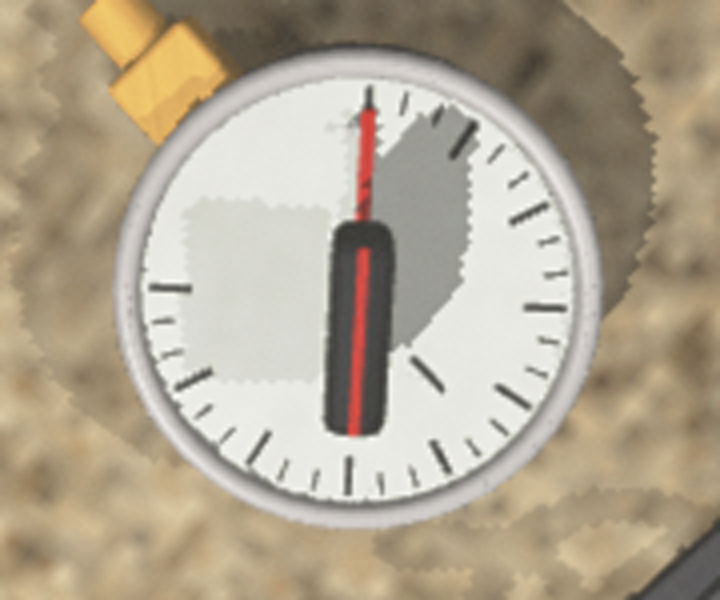

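The red pointer tip, near (368,115), lies on the zero mark and pin, so the reset is done. Next I'll move over the valve.

Emit:
move_arm --steps '[1,-37.5,-16.4,0,0,0,0,1,-37.5,-16.4,0,0,0,0,1,-37.5,-16.4,0,0,0,0,1,-37.5,-16.4,0,0,0,0,1,-37.5,-16.4,0,0,0,0,1,-37.5,-16.4,0,0,0,0,1,-37.5,-16.4,0,0,0,0,1,-37.5,-16.4,0,0,0,0,1,0,0,0,0,0,0.13,1,0,0,0,0,0,0.13,1,0,0,0,0,0,0.13,1,0,0,0,0,0,0.13,1,0,0,0,0,0,0.13,1,0,0,0,0,0,0,1,0,0,0,0,0,0]'

```text
t: 8.4
tcp_pos: [0.5466, 0.0421, 0.2239]
tool_rot: [[-0.004, 1.0, -0.002], [1.0, 0.004, 0.0], [0.0, -0.002, -1.0]]
contact_force: [0.2, 0.1, 0.1]
gripper_width: 0.0855
finger_force: 0.0
```

```bash
python3 st.py; python3 -c "
from h import *
snap('wrist','w3')"
```

```text
8.4 F [0.2 0.1 0.1] M [0.02 0.01 0.06] p [0.5466 0.0421 0.2239] xang 1.574 w 0.0855 q6 -0.07
```

View pics/w3.png

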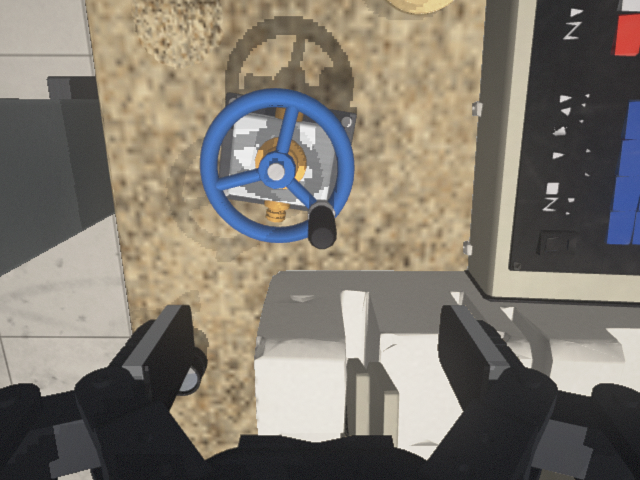

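The wheel rim spans columns 201–354 and rows 88–243, so its centre is near (277.5,165.5). The handle's base is near (320,211) and its top near (322,236). The tray is to the -y side.

```bash
python3 - <<'E'
from h import *
c=np.load('pics/w3.npz')
a=ray(c,277.5,165.5,.078); l,r=ray(c,201,165,.078),ray(c,354,165,.078); print('axis',a,'dia',np.linalg.norm(l-r))
h=ray(c,322,236,.137);b=ray(c,320,212,.090); print('handle',h,b)
for q in (h,b): d=(q-a)[:2]; print(np.hypot(*d),np.arctan2(d[1],d[0]))
e=ray(c,355,108,.006)-ray(c,228,93,.006); print('foot edge dir',e,np.arctan2(e[1],e[0]))
E
```

```text
axis [0.51818515 0.07474397 0.078     ] dia 0.10707204549581394
handle [0.54891548 0.04201589 0.137     ] [0.54802977 0.04438327 0.09      ]
0.04489410208665417 -0.8168692047087851
0.042573156169558396 -0.7939701674078719
foot edge dir [ 0.10565035 -0.01163525  0.        ] -0.10968779325526587
```

Emit:
move_arm --steps '[1,1,2,35,0,0,0,1,0,0,35,0,0,0,0.3,0,0,25,0,0,0,0,0,0,16,0,0,0,-0.3,0,0,0,0,0,0,-1,0,0,0,0,0,0,-1,0,0,0,0,0,0,-1,0,0,0,0,0,0,-1,0,0,0,0,0,0,-1,0,0,0,0,0,0,-1,0,0,0,0,0,0]'

```text
t: 9.55
tcp_pos: [0.55, 0.043, 0.1153]
tool_rot: [[-0.0, 1.0, 0.003], [1.0, 0.0, -0.0], [-0.0, 0.003, -1.0]]
contact_force: [-0.3, -0.2, 6.5]
gripper_width: 0.0156
finger_force: 59.2
```

```bash
python3 st.py
```

```text
9.55 F [-0.3 -0.2  6.5] M [-0.03 -0.03  0.02] p [0.55   0.043  0.1153] xang 1.571 w 0.0156 q6 -0.06
```

```bash
cat > arc.py <<'E'
import sys,numpy as np
t0,d,n=map(float,sys.argv[1:4]); th=t0+d*np.arange(int(n)+1)
P=np.c_[44*np.sin(th),44*np.cos(th)]; P=np.round(P-P[0],1); D=np.round(np.diff(P,axis=0),1)
print(th[-1],D.sum(0)); print(', '.join(f'-1, {a:g}, {b:g}, 0, 0, 0, 0' for a,b in D))
E
python3 arc.py -0.78 -0.15 12
```

```text
-2.58 [  7.5 -68.5]
-1, -4.3, -5, 0, 0, 0, 0, -1, -3.6, -5.5, 0, 0, 0, 0, -1, -2.6, -6.1, 0, 0, 0, 0, -1, -1.8, -6.3, 0, 0, 0, 0, -1, -0.7, -6.6, 0, 0, 0, 0, -1, 0.2, -6.6, 0, 0, 0, 0, -1, 1.2, -6.5, 0, 0, 0, 0, -1, 2.2, -6.2, 0, 0, 0, 0, -1, 3, -5.8, 0, 0, 0, 0, -1, 4, -5.3, 0, 0, 0, 0, -1, 4.6, -4.7, 0, 0, 0, 0, -1, 5.3, -3.9, 0, 0, 0, 0
```

Emit:
move_arm --steps '[-1,-4.3,-5,0,0,0,0,-1,-3.6,-5.5,0,0,0,0,-1,-2.6,-6.1,0,0,0,0,-1,-1.8,-6.3,0,0,0,0,-1,0,0,0,0,0,0]'

```text
t: 10.05
tcp_pos: [0.5261, 0.0308, 0.1153]
tool_rot: [[0.0, 1.0, 0.002], [1.0, -0.0, 0.0], [0.0, 0.002, -1.0]]
contact_force: [-2.5, 0.6, 7.4]
gripper_width: 0.0148
finger_force: 59.4
```

```bash
python3 st.py
```

```text
10.05 F [-2.5  0.6  7.4] M [0.16 0.23 0.01] p [0.5261 0.0308 0.1153] xang 1.571 w 0.0148 q6 -0.09
```

Emit:
move_arm --steps '[-1,-0.7,-6.6,0,0,0,0,-1,0.2,-6.6,0,0,0,0,-1,1.2,-6.5,0,0,0,0,-1,2.2,-6.2,0,0,0,0,-1,0,0,0,0,0,0]'

```text
t: 10.55
tcp_pos: [0.5007, 0.0341, 0.1153]
tool_rot: [[-0.0, 1.0, 0.003], [1.0, 0.0, 0.001], [0.001, 0.003, -1.0]]
contact_force: [0.2, 2.7, 7.1]
gripper_width: 0.015
finger_force: 59.3
```

```bash
python3 st.py
```

```text
10.55 F [0.2 2.7 7.1] M [ 0.47 -0.01 -0.04] p [0.5007 0.0341 0.1153] xang 1.571 w 0.015 q6 -0.09
```

Emit:
move_arm --steps '[-1,3,-5.8,0,0,0,0,-1,4,-5.3,0,0,0,0,-1,4.6,-4.7,0,0,0,0,-1,5.3,-3.9,0,0,0,0,-1,0,0,0,0,0,0]'

```text
t: 11.05
tcp_pos: [0.4815, 0.0511, 0.1153]
tool_rot: [[-0.0, 1.0, 0.004], [1.0, 0.0, 0.0], [0.0, 0.004, -1.0]]
contact_force: [1.6, 3.6, 6.6]
gripper_width: 0.015
finger_force: 59.3
```

```bash
python3 st.py;python3 arc.py -2.58 -0.12 4
```

```text
11.05 F [1.6 3.6 6.6] M [ 0.45 -0.32 -0.01] p [0.4815 0.0511 0.1153] xang 1.571 w 0.015 q6 -0.05
-3.06 [19.8 -6.6]
-1, 4.6, -2.5, 0, 0, 0, 0, -1, 4.9, -2, 0, 0, 0, 0, -1, 5.1, -1.4, 0, 0, 0, 0, -1, 5.2, -0.7, 0, 0, 0, 0
```

Emit:
move_arm --steps '[-1,4.6,-2.5,0,0,0,0,-1,4.9,-2,0,0,0,0,-1,5.1,-1.4,0,0,0,0,-1,5.2,-0.7,0,0,0,0,-1,0,0,0,0,0,0]'

```text
t: 11.55
tcp_pos: [0.4751, 0.0706, 0.1153]
tool_rot: [[-0.0, 1.0, 0.004], [1.0, 0.0, 0.0], [0.0, 0.004, -1.0]]
contact_force: [1.8, 1.2, 7.6]
gripper_width: 0.0151
finger_force: 59.3
```

```bash
python3 st.py;python3 arc.py -3.06 -0.04 8
```

```text
11.55 F [1.8 1.2 7.6] M [ 0.13 -0.32  0.01] p [0.4751 0.0706 0.1153] xang 1.571 w 0.0151 q6 -0.01
-3.38 [14.   1.1]
-1, 1.8, -0.1, 0, 0, 0, 0, -1, 1.7, 0, 0, 0, 0, 0, -1, 1.8, 0, 0, 0, 0, 0, -1, 1.7, 0.1, 0, 0, 0, 0, -1, 1.8, 0.2, 0, 0, 0, 0, -1, 1.7, 0.2, 0, 0, 0, 0, -1, 1.8, 0.3, 0, 0, 0, 0, -1, 1.7, 0.4, 0, 0, 0, 0
```

Emit:
move_arm --steps '[-1,1.8,-0.1,0,0,0,0,-1,1.7,0,0,0,0,0,-1,1.8,0,0,0,0,0,-1,0,0,0,0,0,0]'

```text
t: 11.95
tcp_pos: [0.475, 0.0754, 0.1153]
tool_rot: [[-0.0, 1.0, 0.003], [1.0, 0.0, -0.0], [-0.0, 0.003, -1.0]]
contact_force: [1.6, -1.4, 6.5]
gripper_width: 0.0147
finger_force: 59.4
```

```bash
python3 st.py
```

```text
11.95 F [ 1.6 -1.4  6.5] M [-0.13 -0.21  0.03] p [0.475  0.0754 0.1153] xang 1.571 w 0.0147 q6 -0.0
```

Emit:
move_arm --steps '[-1,1.7,0.1,0,0,0,0,-1,0,0,0,0,0,0]'

```text
t: 12.15
tcp_pos: [0.4751, 0.077, 0.1153]
tool_rot: [[-0.0, 1.0, 0.003], [1.0, 0.0, -0.0], [-0.001, 0.003, -1.0]]
contact_force: [0.7, -1.6, 7.3]
gripper_width: 0.0151
finger_force: 59.4
```

```bash
python3 st.py
```

```text
12.15 F [ 0.7 -1.6  7.3] M [-0.22 -0.19  0.06] p [0.4751 0.077  0.1153] xang 1.571 w 0.0151 q6 0.0
```

Emit:
move_arm --steps '[-1,1.8,0.2,0,0,0,0,-1,0,0,0,0,0,0]'

```text
t: 12.35
tcp_pos: [0.4753, 0.0788, 0.1153]
tool_rot: [[-0.0, 1.0, 0.003], [1.0, 0.0, -0.001], [-0.001, 0.003, -1.0]]
contact_force: [0.9, -0.6, 7.9]
gripper_width: 0.0149
finger_force: 59.4
```

```bash
python3 st.py
```

```text
12.35 F [ 0.9 -0.6  7.9] M [-0.24 -0.17  0.03] p [0.4753 0.0788 0.1153] xang 1.571 w 0.0149 q6 0.01
```

Emit:
move_arm --steps '[-1,1.8,0.2,0,0,0,0,-1,0,0,0,0,0,0]'

```text
t: 12.55
tcp_pos: [0.4755, 0.0806, 0.1153]
tool_rot: [[-0.0, 1.0, 0.003], [1.0, 0.0, -0.001], [-0.001, 0.003, -1.0]]
contact_force: [2.0, -1.8, 8.0]
gripper_width: 0.0151
finger_force: 59.4
```

```bash
python3 st.py
```

```text
12.55 F [ 2.  -1.8  8. ] M [-0.2  -0.21  0.01] p [0.4755 0.0806 0.1153] xang 1.571 w 0.0151 q6 0.01
```

Emit:
move_arm --steps '[-1,1.8,0.3,0,0,0,0,-1,0,0,0,0,0,0]'

```text
t: 12.75
tcp_pos: [0.4756, 0.0813, 0.1153]
tool_rot: [[-0.001, 1.0, 0.003], [1.0, 0.001, -0.003], [-0.003, 0.003, -1.0]]
contact_force: [0.4, -7.9, 9.1]
gripper_width: 0.0149
finger_force: 59.5
```

```bash
python3 st.py
```

```text
12.75 F [ 0.4 -7.9  9.1] M [-1.24 -0.09  0.01] p [0.4756 0.0813 0.1153] xang 1.572 w 0.0149 q6 0.01
```

Emit:
move_arm --steps '[-1,1.7,0.4,0,0,0,0,-1,0,0,0,0,0,0]'

```text
t: 12.95
tcp_pos: [0.4756, 0.0817, 0.1153]
tool_rot: [[-0.001, 1.0, 0.002], [1.0, 0.001, -0.005], [-0.005, 0.002, -1.0]]
contact_force: [-1.5, -14.0, 10.4]
gripper_width: 0.0151
finger_force: 59.6
```

```bash
python3 st.py
```

```text
12.95 F [ -1.5 -14.   10.4] M [-2.33  0.19  0.  ] p [0.4756 0.0817 0.1153] xang 1.572 w 0.0151 q6 0.02
```

```bash
python3 - <<'E'
import numpy as np
from scipy.optimize import least_squares
P=np.array([[.5261,.0308],[.5007,.0341],[.4815,.0511],[.4751,.0706],[.475,.0754],[.4753,.0788],[.4755,.0806],[.55,.043]])
for r in(0,1):
    f=least_squares(lambda c:np.hypot(*(P-c[:2]).T)-(c[2] if r else .044),[.518,.074,.044]).x; print(f, np.arctan2(.0808-f[1],.4756-f[0]), np.round(1e3*(np.hypot(*(P-f[:2]).T)-f[2]),1))
E
python3 arc.py -3.30 0.15708 20; python3 arc.py -0.1584 0.15708 20
```

```text
[0.51898868 0.07417195 0.044     ] 2.990004603211553 [-0.   0.   0.   0.   0.  -0.1 -0.  -0. ]
[0.51893101 0.07409261 0.04392979] 2.9880172342414473 [-0.  0. -0.  0.  0. -0. -0.  0.]
-0.15839999999999987 [-13.9  86.9]
-1, -6.9, -0.6, 0, 0, 0, 0, -1, -6.9, 0.6, 0, 0, 0, 0, -1, -6.7, 1.6, 0, 0, 0, 0, -1, -6.4, 2.6, 0, 0, 0, 0, -1, -5.9, 3.6, 0, 0, 0, 0, -1, -5.2, 4.5, 0, 0, 0, 0, -1, -4.5, 5.2, 0, 0, 0, 0, -1, -3.6, 5.9, 0, 0, 0, 0, -1, -2.7, 6.4, 0, 0, 0, 0, -1, -1.6, 6.7, 0, 0, 0, 0, -1, -0.5, 6.9, 0, 0, 0, 0, -1, 0.5, 6.9, 0, 0, 0, 0, -1, 1.6, 6.7, 0, 0, 0, 0, -1, 2.6, 6.4, 0, 0, 0, 0, -1, 3.6, 5.9, 0, 0, 0, 0, -1, 4.5, 5.2, 0, 0, 0, 0, -1, 5.2, 4.5, 0, 0, 0, 0, -1, 5.9, 3.6, 0, 0, 0, 0, -1, 6.4, 2.7, 0, 0, 0, 0, -1, 6.7, 1.6, 0, 0, 0, 0
2.9832 [ 13.9 -86.9]
-1, 6.9, 0.6, 0, 0, 0, 0, -1, 6.9, -0.6, 0, 0, 0, 0, -1, 6.7, -1.6, 0, 0, 0, 0, -1, 6.4, -2.6, 0, 0, 0, 0, -1, 5.9, -3.6, 0, 0, 0, 0, -1, 5.2, -4.5, 0, 0, 0, 0, -1, 4.5, -5.2, 0, 0, 0, 0, -1, 3.6, -5.9, 0, 0, 0, 0, -1, 2.7, -6.4, 0, 0, 0, 0, -1, 1.6, -6.7, 0, 0, 0, 0, -1, 0.5, -6.9, 0, 0, 0, 0, -1, -0.5, -6.9, 0, 0, 0, 0, -1, -1.6, -6.7, 0, 0, 0, 0, -1, -2.6, -6.4, 0, 0, 0, 0, -1, -3.6, -5.9, 0, 0, 0, 0, -1, -4.5, -5.2, 0, 0, 0, 0, -1, -5.3, -4.5, 0, 0, 0, 0, -1, -5.8, -3.6, 0, 0, 0, 0, -1, -6.4, -2.7, 0, 0, 0, 0, -1, -6.7, -1.6, 0, 0, 0, 0
```

The stop is firm: 14 N built up at TCP (0.4756, 0.0808), which is 2.99 rad on the fitted circle, whose radius comes out at 43.9 mm. Now I'll back off two turns, one half turn at a time.

Emit:
move_arm --steps '[-1,-3.5,-0.7,0,0,0,0,-1,0,0,0,0,0,0]'

```text
t: 13.15
tcp_pos: [0.4754, 0.0802, 0.1153]
tool_rot: [[0.0, 1.0, 0.003], [1.0, -0.0, -0.001], [-0.001, 0.003, -1.0]]
contact_force: [2.0, -1.5, 6.9]
gripper_width: 0.0152
finger_force: 59.4
```

```bash
python3 st.py
```

```text
13.15 F [ 2.  -1.5  6.9] M [-0.37 -0.18 -0.  ] p [0.4754 0.0802 0.1153] xang 1.571 w 0.0152 q6 0.01
```

Emit:
move_arm --steps '[-1,-6.9,-0.6,0,0,0,0,-1,-6.9,0.6,0,0,0,0,-1,-6.7,1.6,0,0,0,0,-1,-6.4,2.6,0,0,0,0,-1,-5.9,3.6,0,0,0,0,-1,-5.2,4.5,0,0,0,0,-1,-4.5,5.2,0,0,0,0,-1,-3.6,5.9,0,0,0,0,-1,-2.7,6.4,0,0,0,0,-1,-1.6,6.7,0,0,0,0,-1,-0.5,6.9,0,0,0,0,-1,0.5,6.9,0,0,0,0,-1,1.6,6.7,0,0,0,0,-1,2.6,6.4,0,0,0,0,-1,3.6,5.9,0,0,0,0,-1,4.5,5.2,0,0,0,0,-1,5.2,4.5,0,0,0,0,-1,5.9,3.6,0,0,0,0,-1,6.4,2.7,0,0,0,0,-1,6.7,1.6,0,0,0,0]'

```text
t: 15.15
tcp_pos: [0.5623, 0.0664, 0.1154]
tool_rot: [[0.0, 1.0, 0.003], [1.0, -0.0, -0.001], [-0.001, 0.003, -1.0]]
contact_force: [1.2, -2.6, 7.3]
gripper_width: 0.015
finger_force: 59.3
```

```bash
python3 st.py
```

```text
15.15 F [ 1.2 -2.6  7.3] M [-0.46 -0.09 -0.  ] p [0.5623 0.0664 0.1154] xang 1.571 w 0.015 q6 -0.02
```

Emit:
move_arm --steps '[-1,6.9,0.6,0,0,0,0,-1,6.9,-0.6,0,0,0,0,-1,6.7,-1.6,0,0,0,0,-1,6.4,-2.6,0,0,0,0,-1,5.9,-3.6,0,0,0,0,-1,5.2,-4.5,0,0,0,0,-1,4.5,-5.2,0,0,0,0,-1,3.6,-5.9,0,0,0,0,-1,2.7,-6.4,0,0,0,0,-1,1.6,-6.7,0,0,0,0,-1,0.5,-6.9,0,0,0,0,-1,-0.5,-6.9,0,0,0,0,-1,-1.6,-6.7,0,0,0,0,-1,-2.6,-6.4,0,0,0,0,-1,-3.6,-5.9,0,0,0,0,-1,-4.5,-5.2,0,0,0,0,-1,-5.3,-4.5,0,0,0,0,-1,-5.8,-3.6,0,0,0,0,-1,-6.4,-2.7,0,0,0,0,-1,-6.7,-1.6,0,0,0,0]'

```text
t: 17.15
tcp_pos: [0.4755, 0.081, 0.1153]
tool_rot: [[-0.0, 1.0, 0.004], [1.0, 0.0, 0.001], [0.001, 0.004, -1.0]]
contact_force: [3.6, 2.2, 5.9]
gripper_width: 0.0154
finger_force: 59.2
```

```bash
python3 st.py
```

```text
17.15 F [3.6 2.2 5.9] M [ 0.35 -0.6  -0.04] p [0.4755 0.081  0.1153] xang 1.571 w 0.0154 q6 0.01
```

Emit:
move_arm --steps '[-1,-6.9,-0.6,0,0,0,0,-1,-6.9,0.6,0,0,0,0,-1,-6.7,1.6,0,0,0,0,-1,-6.4,2.6,0,0,0,0,-1,-5.9,3.6,0,0,0,0,-1,-5.2,4.5,0,0,0,0,-1,-4.5,5.2,0,0,0,0,-1,-3.6,5.9,0,0,0,0,-1,-2.7,6.4,0,0,0,0,-1,-1.6,6.7,0,0,0,0,-1,-0.5,6.9,0,0,0,0,-1,0.5,6.9,0,0,0,0,-1,1.6,6.7,0,0,0,0,-1,2.6,6.4,0,0,0,0,-1,3.6,5.9,0,0,0,0,-1,4.5,5.2,0,0,0,0,-1,5.2,4.5,0,0,0,0,-1,5.9,3.6,0,0,0,0,-1,6.4,2.7,0,0,0,0,-1,6.7,1.6,0,0,0,0]'

```text
t: 19.15
tcp_pos: [0.5623, 0.0664, 0.1153]
tool_rot: [[0.0, 1.0, 0.003], [1.0, 0.0, -0.001], [-0.001, 0.003, -1.0]]
contact_force: [1.2, -3.3, 7.5]
gripper_width: 0.0151
finger_force: 59.3
```

```bash
python3 st.py
```

```text
19.15 F [ 1.2 -3.3  7.5] M [-0.53 -0.11 -0.08] p [0.5623 0.0664 0.1153] xang 1.571 w 0.0151 q6 -0.02
```

Emit:
move_arm --steps '[-1,6.9,0.6,0,0,0,0,-1,6.9,-0.6,0,0,0,0,-1,6.7,-1.6,0,0,0,0,-1,6.4,-2.6,0,0,0,0,-1,5.9,-3.6,0,0,0,0,-1,5.2,-4.5,0,0,0,0,-1,4.5,-5.2,0,0,0,0,-1,3.6,-5.9,0,0,0,0,-1,2.7,-6.4,0,0,0,0,-1,1.6,-6.7,0,0,0,0,-1,0.5,-6.9,0,0,0,0,-1,-0.5,-6.9,0,0,0,0,-1,-1.6,-6.7,0,0,0,0,-1,-2.6,-6.4,0,0,0,0,-1,-3.6,-5.9,0,0,0,0,-1,-4.5,-5.2,0,0,0,0,-1,-5.3,-4.5,0,0,0,0,-1,-5.8,-3.6,0,0,0,0,-1,-6.4,-2.7,0,0,0,0,-1,-6.7,-1.6,0,0,0,0,-1,0,0,0,0,0,0]'

```text
invalid input at $.steps: expected 1 to 20 rows
```

```bash
python3 st.py
```

```text
19.15 F [ 1.2 -3.3  7.5] M [-0.53 -0.11 -0.08] p [0.5623 0.0664 0.1153] xang 1.571 w 0.0151 q6 -0.02
```

Emit:
move_arm --steps '[-1,6.9,0.6,0,0,0,0,-1,6.9,-0.6,0,0,0,0,-1,6.7,-1.6,0,0,0,0,-1,6.4,-2.6,0,0,0,0,-1,5.9,-3.6,0,0,0,0,-1,5.2,-4.5,0,0,0,0,-1,4.5,-5.2,0,0,0,0,-1,3.6,-5.9,0,0,0,0,-1,2.7,-6.4,0,0,0,0,-1,1.6,-6.7,0,0,0,0,-1,0.5,-6.9,0,0,0,0,-1,-0.5,-6.9,0,0,0,0,-1,-1.6,-6.7,0,0,0,0,-1,-2.6,-6.4,0,0,0,0,-1,-3.6,-5.9,0,0,0,0,-1,-4.5,-5.2,0,0,0,0,-1,-5.3,-4.5,0,0,0,0,-1,-5.8,-3.6,0,0,0,0,-1,-6.4,-2.7,0,0,0,0,-1,-6.7,-1.6,0,0,0,0]'

```text
t: 21.15
tcp_pos: [0.4755, 0.081, 0.1153]
tool_rot: [[-0.0, 1.0, 0.004], [1.0, 0.0, 0.001], [0.001, 0.004, -1.0]]
contact_force: [2.0, 1.8, 6.5]
gripper_width: 0.0149
finger_force: 59.2
```

Emit:
move_arm --steps '[-1,0,0,0,0,0,0,-1,0,0,0,0,0,0]'

```text
t: 21.35
tcp_pos: [0.4754, 0.0803, 0.1153]
tool_rot: [[0.0, 1.0, 0.003], [1.0, -0.0, -0.001], [-0.001, 0.003, -1.0]]
contact_force: [1.3, -1.3, 7.5]
gripper_width: 0.015
finger_force: 59.4
```

```bash
python3 st.py; python3 -c "
from h import *
snap('wrist','w4')"
```

```text
21.35 F [ 1.3 -1.3  7.5] M [-0.39 -0.22  0.07] p [0.4754 0.0803 0.1153] xang 1.571 w 0.015 q6 0.01
```

View pics/w4.png

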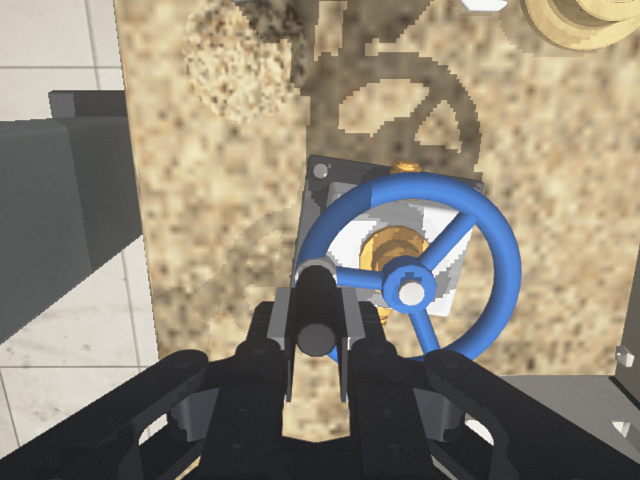

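The handle at about (318,300) is held between the fingers. The wheel is back at the stop angle to within about 0.5 mm after two full turns.

```bash
python3 -c "
from station import bot
print(bot.sign_off())"
```

```text
the job is handed in; nothing more can be done
None
```

The job is handed in: the red peak pointer is back at its zero stop, the valve was closed onto its stop and then backed off two full turns (to within about 0.5 mm at the handle), and the gripper still holds the handle at that setting.

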